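# Bolt the test guard shut past its spring catch

## Task

Bolt the clear guard over the little robot car: with one fingertip press the long red spring catch down and keep it held right down while the other fingertip pushes the blue tab of the bolt forward until the bolt is fully home in the yellow keeper on the guard. Then let go, so that the catch springs back up and locks the bolt. Use only the fingertips, and grasp, lift or shift none of the loose things about.

Things in the scene. Friction and masses are not known exactly. Their poses are not given: they have to be found in the camera images.
- guard: Fixed aluminium board, 450 x 330 x 10 thick, with the bolt and catch at its near end and a clear guard (top 105 above the bench, near face 147 ahead of the origin) over a robot car at its far end. Origin: on the bench surface under the middle of the tab at rest. x: the way the bolt slides home. y: level, from bolt to catch. z up. Yellow keeper: 38 high, 119 to 145 ahead of the origin.
- tab_back (a point): Middle of the flat back face of the bolt's upright blue tab, the face to push, 50 above the bench; moves with the bolt. Tab: 12 thick, 22 wide, top 62 above the bench. Behind it are only low parts: rod (top 30 above the bench), steel strip on the catch side (top 29), guides (top 34). A fingertip 36 to 44 above the bench clears them all.
- catch_top (a point): Middle of the top of the long red spring catch, a push plate 96 long (guard x) by 30 wide; moves with the catch. Top 46 above the bench when up, 37 when at its stop. Its middle lies 63 to the side of the bolt's centre line (guard y), level with the tab at rest, so one fingertip can slide along it while the other follows the bolt.
- catch (a joint): How far the catch is pressed, m: 0 up, 0.009 down at its stop; straight down against a spring, 2 N at first, 8 N at the stop; springs up by itself. It frees the bolt at 0.004; press it 0.006 or more before sliding and keep it more than 0.005 down while the bolt travels. With the bolt home it springs up into a second notch.
- bolt (a joint): How far the bolt has slid along guard x, m: 0 at rest (unbolted), 0.036 at its stop, fully home. With the catch up it has only 0.002 of play. It slides stiffly (about 3 N) and stays where it is left; from 0.0325 on, the catch can spring up and lock it home.
- wheel: loose yellow-hubbed black wheel lying flat on the board left of the bolt, 64 across and 24 high. Leave it alone. Origin: middle of its underside
- gearmotor: loose yellow gear motor lying on the board right of the bolt, 80 x 22 x 20. Leave it alone. Origin: middle of its underside
- screwdriver: loose orange-handled screwdriver lying on the bench, 150 long. Leave it alone. Origin: on its underside, near the middle
- spool: loose blue solder spool standing on the bench, 56 across and 48 high. Leave it alone. Origin: middle of its underside
- clampmeter: loose black clamp meter with an orange ring jaw, lying on the bench, 180 x 86 x 30. Leave it alone. Origin: middle of its underside
- mug: loose white mug standing on the bench, 76 across and 90 high. Leave it alone. Origin: middle of its underside
- partsbox: loose white divided parts box on the bench, 130 x 90 x 35. Leave it alone. Origin: middle of its underside

How it is judged:
By the outcome, as a careful person would: the job done as asked, in the order asked, and still so for the second after the job is handed in, with the robot touching nothing.
It also fails if it takes over 32 s, if anything falls off the work surface, if the arm or the gripper's body presses on something with over 40 N, if the wrist force passes 120 N, or if a joint passes its speed limit or range.

## Robot

A 7-joint arm with a two-finger parallel gripper is mounted at the origin on the work surface. World frame = base frame: x ahead of the robot, y to its left, z up, the work surface at z = 0. Lengths are in m, angles in rad, forces in N, time in s.
With the tool pointing down it reaches from about 0.35 to 0.9 m from the base axis. Payload 8.1 kg.
Tool frame: the origin (TCP) lies at the very end of the fingers, on their centre line; the grasp point (between the pads) lies 19 mm behind it; z points along the fingers, y is the direction in which the jaws open and shut (so a half turn about z gives the same grasp; the last joint's range is limited). The gripper opens to 92 mm and grips with 3 to 60 N. Pads are 19 mm wide; open, the fingers measure 130 mm over their backs; the gripper's body (75 mm by 190 mm) begins 47 mm behind the grasp point.
Start: joints at [-1.335, 0.434, 0.025, 1.573, -0.012, 1.134, -0.075], TCP at [0.208, 0.589, 0.227] pointing down, gripper open.
Joint ranges: [-2.62, 2.62], [-0.44, 2.09], [-1.27, 1.32], [0.08, 2.57], [-1.32, 4.46], [0.12, 2], [-2.74, 2.74]. Speed limits (rad/s): [2.22, 2.22, 3.01, 3.01, 3.14, 3.14, 3.14].

## Interface

Orientations are given as a unit quaternion [x, y, z, w].
In Python, from rig import env, snapshot, sign_off gives the robot as it stands.
- The arm moves only by the tool servo_tool, never from a script. Its argument "rows" is one flat list of numbers, 7 for each row, row after row: the opening, from 0 (shut) to 1 (fully open), then the shift along the tool's x, y, z in m, then the turn, a rotation vector about the tool's x, y, z in rad. A call has exactly 10 rows; each row is the pose to reach, as a shift and turn from the pose commanded when the call began, along the tool's axes at that moment; what a row does not reach only later rows make up. A row lasts 1/8 s, in which the tool goes at most 62.5 mm and 10.7 degrees, less where a joint would pass 70% of its speed; a pose out of reach is approached as far as the arm can. A call with a gripper value outside its range is refused whole. The fingers move at their own pace and stop on an object; the grip force is fixed at half the most. Time passes only in rows, so rows that repeat a pose let the fingers close, or fill a call up. It gives the time, the measured TCP pose, the force and the opening at its end, in the units of the state.
- env.get_state(): the state, without advancing time (a new reading comes with each control period).
- snapshot(name): name is "side" or "top"; returns a dict with "pixels" (480x640x3 uint8, blue, green, red), "mtx" (3x3 intrinsics, pixels), "D" ([k1, k2, p1, p2, k3] as OpenCV has them; the pictures are not rectified), "xyz" and "attitude" of the camera in the world. Camera axes: x right, y down, z forward; pixel columns grow to the right and rows downward; lengths in m; the calibration is good to about 2 mm. A picture is of the moment at which its call begins. There is no depth.
- sign_off(): hands the job in, once; it reports no verdict.
The state is a dict: "time": time; "qpos": joint angles; "joint_velocities": joint speeds; "joint_torque": joint torques, N m; "position": TCP position; "orientation": TCP orientation; "ft_force": force on the tool from outside, world axes, zero at the start; "wrist_torque": the same for the moment, N m; "opening": finger opening in m.
Only numpy, scipy, OpenCV 4.12 (cv2) and the standard library are available. Lean on these libraries where they do the work, as an engineer would, in place of code of your own. Each camera call takes 0.05 s, during which the arm holds its last target. There are 200 camera calls.

## Working session

There is one attempt and no reset: what is moved stays moved. The work goes in short steps, Python scripts to look and compute and a tool call to move; the robot and the scene stay as the last step left them, time stands still between calls to the robot, and variables do not carry over. Pictures are saved under pics/ and viewed, about 8 in all and at most 12, crops included, and the job is handed in when it is done.

Besides the shell and the picture viewer there is one more tool, called by a JSON object that holds its "method" and its "body". servo_tool: Moves the arm, as the interface text tells. Its arguments: {"type":"object","properties":{"rows":{"type":"array"}},"required":["rows"]}

```bash
mkdir -p pics
python3 - <<'E'
from rig import env,snapshot
import cv2,numpy as np,pickle
s=env.get_state(); print({k:np.round(v,4) for k,v in s.items()})
d={}
for n in("side","top"):
    d[n]=snapshot(n); cv2.imwrite(f"pics/{n}0.png",d[n]["pixels"]); print(n,d[n]["mtx"],d[n]["D"],d[n]["xyz"],d[n]["attitude"])
pickle.dump(d,open("d0.pkl","wb"))
E
```

```text
{'time': np.float64(0.0), 'qpos': array([-1.3346,  0.4352,  0.025 ,  1.5741, -0.0116,  1.134 , -0.0751]), 'joint_velocities': array([ 0.0004, -0.0002,  0.0001, -0.0001, -0.002 , -0.0017, -0.0004]), 'joint_torque': array([ 8.00000e-04, -6.67840e+01,  9.85100e-01, -3.14464e+01,
       -6.06000e-02,  4.29000e-02,  1.00000e-04]), 'position': array([0.2076, 0.589 , 0.226 ]), 'orientation': array([ 1.686e-01,  9.857e-01, -8.000e-04, -1.000e-04]), 'ft_force': array([-0.6211,  0.1502,  0.4081]), 'wrist_torque': array([-0.0063,  0.0189, -0.0191]), 'opening': np.float64(0.0915)}
side [[598.96754287   0.         321.18663248]
 [  0.         598.96754287 244.15893678]
 [  0.           0.           1.        ]] [-0.08963428  0.          0.          0.          0.        ] [ 0.41567403 -0.93530582  0.74171356] [ 0.87680155 -0.09019523  0.03850002 -0.4707458 ]
top [[491.02608109   0.         326.36211639]
 [  0.         491.02608109 246.29961904]
 [  0.           0.           1.        ]] [0.03094811 0.         0.         0.         0.        ] [0.44448949 0.07532621 1.21067569] [-0.69925282  0.71190678 -0.04880101  0.04304286]
```

View pics/top0.png

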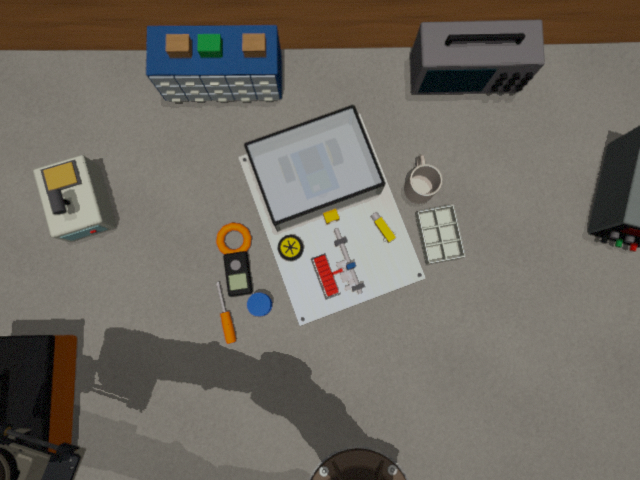

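View pics/side0.png

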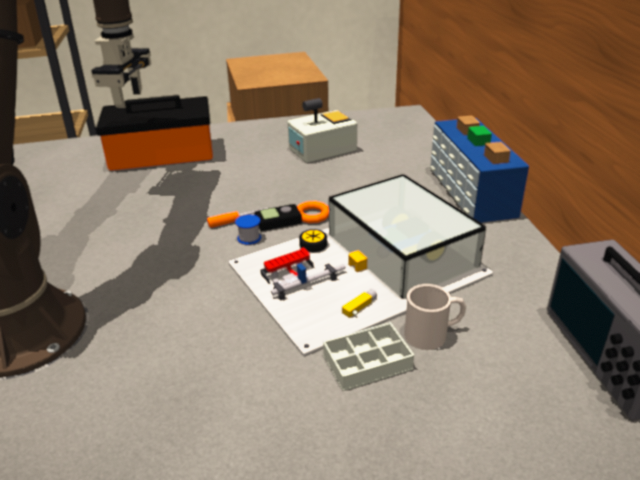

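The top view shows the red catch near (326,276), the blue tab near (351,266) and the keeper near (332,216). In the side view the catch is near (288,262) and the tab near (302,268). I'll cast rays from these.

```bash
cat > h.py <<'E'
import cv2,numpy as np
from scipy.spatial.transform import Rotation as R
def ray(c,p):
    u=cv2.undistortPoints(np.array([[p]],float),c["mtx"],c["D"])[0,0]
    return np.array(c["xyz"]),R.from_quat(c["attitude"]).apply([u[0],u[1],1])
def onz(c,p,z):
    o,d=ray(c,p); return o+d*(z-o[2])/d[2]
def proj(c,P):
    r=R.from_quat(c["attitude"]).inv()
    return cv2.projectPoints(np.array(P,float).reshape(-1,1,3),r.as_rotvec(),-r.apply(c["xyz"]),c["mtx"],c["D"])[0][:,0]
def mask(c,col,box):
    b,g,r=[c["pixels"][...,i].astype(int) for i in range(3)]
    m={"red":(r>120)&(g<70)&(b<70),"blue":(b>70)&(b>r+40)&(r<80),"yel":(r>130)&(g>100)&(b<80)}[col]
    k=np.zeros_like(m);x0,y0,x1,y1=box;k[y0:y1,x0:x1]=1
    m=(m&k).astype(np.uint8); n,l,st,_=cv2.connectedComponentsWithStats(m)
    i=1+np.argmax(st[1:,4]); return np.argwhere(l==i)[:,::-1].astype(np.float32)
E
python3 - <<'E'
import pickle; from h import *
d=pickle.load(open("d0.pkl","rb")); t,s=d["top"],d["side"]
for n,c,boxes in(("top",t,dict(red=(305,245,345,305),blue=(340,255,362,278),yel=(320,205,345,226))),("side",s,dict(red=(255,240,320,285),blue=(290,255,315,290),yel=(345,245,372,275)))):
  for col,b in boxes.items():
    p=mask(c,col,b); r=cv2.minAreaRect(p)
    z=dict(red=.046,blue=.062,yel=.038)[col]
    print(n,col,len(p),p.mean(0),r,p.min(0),p.max(0),onz(c,r[0],z))
    if n=="top" and col!="blue":
        B=[onz(c,q,z)[:2] for q in cv2.boxPoints(r)]; print(np.round(B,4).tolist())
a=np.hstack([cv2.resize(t["pixels"][200:310,280:400],None,fx=3.3,fy=3.3,interpolation=2),cv2.resize(s["pixels"][230:340,250:370],None,fx=3.3,fy=3.3,interpolation=2)])
cv2.imwrite("pics/crop.png",a)
E
```

```text
top red 495 [326.35556 274.96362] ((330.6861267089844, 273.3868408203125), (40.15481185913086, 22.38416862487793), 70.01689910888672) [314. 255.] [341. 295.] [0.531595  0.0553413 0.046    ]
[[0.5682, 0.0961], [0.5857, 0.0455], [0.4952, 0.0149], [0.4781, 0.065]]
top blue 40 [350.6   265.425] ((351.0, 265.5), (8.0, 5.0), 0.0) [347. 263.] [355. 268.] [0.54808565 0.00756376 0.062     ]
top yel 157 [330.47772 215.23567] ((330.6499938964844, 215.45001220703125), (11.384199142456055, 14.230247497558594), 71.56504821777344) [323. 208.] [338. 222.] [0.67304647 0.05254101 0.038     ]
[[0.6812, 0.0732], [0.6918, 0.0401], [0.6649, 0.0319], [0.6544, 0.0649]]
side red 438 [286.4703  259.29453] ((287.0172119140625, 260.2930603027344), (13.55575942993164, 45.86674880981445), 68.19859313964844) [265. 247.] [308. 270.] [0.52835892 0.05043307 0.046     ]
side blue 55 [300.85455 267.36365] ((301.0, 267.5), (7.0, 8.0), 90.0) [297. 264.] [305. 271.] [ 0.54869115 -0.00219233  0.062     ]
side yel 168 [357.04166 256.79166] ((357.1153869628906, 257.0769348144531), (13.532011985778809, 18.631031036376953), 78.69007110595703) [349. 250.] [367. 265.] [0.67199898 0.04160963 0.038     ]
```

View pics/crop.png

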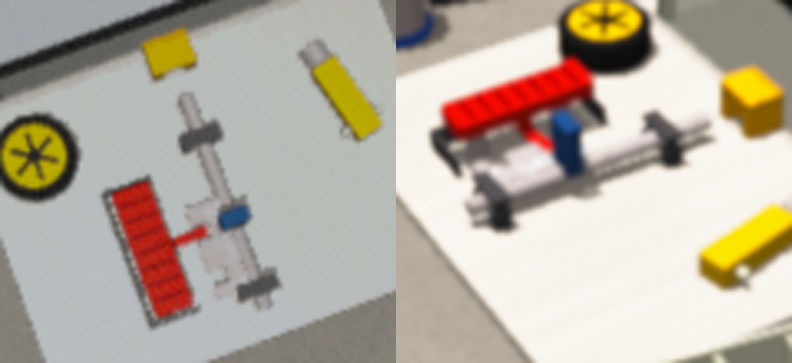

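The crop shows the catch plate with its corners clear, plus the link to the strip, the tab and the keeper. Next is the guard pose fit.

```bash
cat > fit.py <<'E'
import pickle; from h import *
from scipy.optimize import least_squares
d=pickle.load(open("d0.pkl","rb")); t,s=d["top"],d["side"]
m=np.zeros((480,640),np.uint8); p=mask(t,"red",(305,245,345,305)).astype(int); m[p[:,1],p[:,0]]=1
m=cv2.morphologyEx(m,cv2.MORPH_OPEN,np.ones((7,7),np.uint8)); r=cv2.minAreaRect(np.argwhere(m)[:,::-1].astype(np.float32)); print(r)
box=np.array([onz(t,q,.046)[:2] for q in cv2.boxPoints(r)]); e=[box[1]-box[0],box[2]-box[1]]; L=max(e,key=np.linalg.norm)
print("lens",[np.linalg.norm(v) for v in e],"yaw",np.degrees(np.arctan2(L[1],L[0])))
C=onz(t,r[0],.046)[:2]; K=onz(t,(330.6,214.6),.038)[:2]; T=onz(t,(350.8,265.2),.06)[:2]
# two-view tab centre (visible sides) 
o1,a=ray(t,(350.8,265.4));o2,b=ray(s,(300.9,267.4)); q=np.linalg.lstsq(np.c_[a,-b],o2-o1,rcond=None)[0]; print("tab 2view",o1+a*q[0],o2+b*q[1])
print("C",C,"K",K,"T",T)
f=lambda v:np.r_[*[(v[:2]+R.from_euler('z',v[2]).apply([x,y,0])[:2]-P) for x,y,P in((0,63e-3,C),(.132,0,K),(0,0,T))]]
o=least_squares(f,[.55,0,.33]); print(o.x,np.degrees(o.x[2]),o.fun*1e3)
E
python3 fit.py
```

```text
((326.0401306152344, 274.9853820800781), (39.98393630981445, 12.55905818939209), 70.01689910888672)
lens [np.float64(0.029967665120010367), np.float64(0.09501679562074768)] yaw -161.16450713317928
tab 2view [0.5489547  0.00762224 0.0550833 ] [0.54989177 0.00755347 0.05517204]
C [0.52799384 0.06644334] K [0.6751471  0.05262154] T [0.54898208 0.00789852]
[0.54978717 0.00762711 0.34648144] 19.851924236119558 [ 0.39913933  0.43989303 -1.20423401 -0.16848274  0.80509468 -0.27141029]
```

{"method": "servo_tool", "body": {"rows": [0.5, -0.02, -0.018, 0, 0, 0, -0.04, 0.5, -0.06, -0.053, 0, 0, 0, -0.1, 0.5, -0.11, -0.097, 0, 0, 0, -0.18, 0.5, -0.16, -0.142, 0, 0, 0, -0.26, 0.5, -0.21, -0.186, 0, 0, 0, -0.34, 0.5, -0.26, -0.23, 0, 0, 0, -0.42, 0.5, -0.305, -0.27, 0, 0, 0, -0.5, 0.5, -0.345, -0.306, 0, 0, 0, -0.58, 0.5, -0.37, -0.328, 0, 0, 0, -0.64, 0.5, -0.38, -0.337, 0, 0, 0, -0.679]}}

```text
time: 1.35
position: [0.455, 0.1423, 0.2266]
orientation: [-0.168, 0.986, -0.0, -0.0]
ft_force: [-0.6, 0.2, -0.2]
opening: 0.0459
```

{"method": "servo_tool", "body": {"rows": [0.5, -0.003, -0.015, 0.015, 0, 0, 0, 0.5, -0.007, -0.04, 0.04, 0, 0, 0, 0.5, -0.012, -0.07, 0.07, 0, 0, 0, 0.5, -0.017, -0.095, 0.095, 0, 0, 0, 0.5, -0.02, -0.115, 0.115, 0, 0, 0, 0.5, -0.0226, -0.126, 0.124, 0, 0, 0, 0.5, -0.0226, -0.1263, 0.1266, 0, 0, 0, 0.5, -0.0226, -0.1263, 0.1266, 0, 0, 0, 0.5, -0.0226, -0.1263, 0.1266, 0, 0, 0, 0.5, -0.0226, -0.1263, 0.1266, 0, 0, 0]}}

```text
time: 2.6
position: [0.5177, 0.0344, 0.1007]
orientation: [-0.17, 0.986, 0.0, 0.0]
ft_force: [-0.6, -0.2, 0.2]
opening: 0.0459
```

```bash
cat > look.py <<'E'
import sys; from h import *; from rig import env,snapshot
s=env.get_state(); print(s["time"],np.round(s["position"],4),np.round(s["ft_force"],2),s["opening"])
G=np.array([.5495,.0077,0]);Rg=R.from_euler('z',19.5,degrees=True); rel=Rg.inv().apply(s["position"]-G); print("guard frame mm",rel*1e3)
print("yaw",np.degrees(np.arctan2(*R.from_quat(s["orientation"]).as_matrix()[[1,0],1]))-90, R.from_quat(s["orientation"]).as_matrix()[:,2])
a=[snapshot("side")["pixels"][220:330,240:360],snapshot("top")["pixels"][190:310,280:400]]
a[1]=a[1][:110]
cv2.imwrite(f"pics/{sys.argv[1]}.png",np.hstack([cv2.resize(x,None,fx=3.3,fy=3.3,interpolation=2) for x in a]))
E
python3 look.py a1
```

```text
2.6 [0.5177 0.0344 0.1007] [-0.6  -0.24  0.17] 0.04588933287587691
guard frame mm [-21.06555906  35.80271594 100.66382373]
yaw 19.536596589331197 [ 8.60167176e-04  4.31717751e-04 -9.99999537e-01]
```

View pics/a1.png

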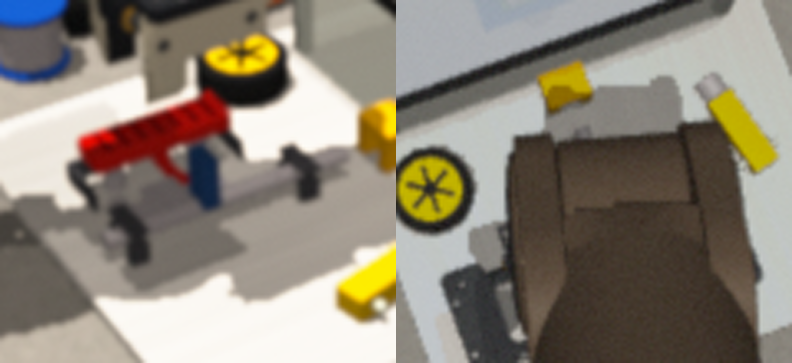

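{"method": "servo_tool", "body": {"rows": [0.5, 0.003, -0.0038, 0, 0, 0, 0, 0.5, 0.003, -0.0038, 0.01, 0, 0, 0, 0.5, 0.003, -0.0038, 0.02, 0, 0, 0, 0.5, 0.003, -0.0038, 0.03, 0, 0, 0, 0.5, 0.003, -0.0038, 0.038, 0, 0, 0, 0.5, 0.003, -0.0038, 0.045, 0, 0, 0, 0.5, 0.003, -0.0038, 0.05, 0, 0, 0, 0.5, 0.003, -0.0038, 0.05, 0, 0, 0, 0.5, 0.003, -0.0038, 0.05, 0, 0, 0, 0.5, 0.003, -0.0038, 0.05, 0, 0, 0]}}

```text
time: 3.95
position: [0.5162, 0.0292, 0.0504]
orientation: [-0.169, 0.986, 0.0, 0.0]
ft_force: [-0.7, 0.4, -0.2]
opening: 0.0457
```

```bash
python3 look.py a2
```

```text
3.95 [0.5162 0.0292 0.0504] [-0.66  0.44 -0.2 ] 0.045708315153452306
guard frame mm [-24.20205771  31.41056583  50.42071036]
yaw 19.48798053394856 [ 5.80163804e-04  1.31940742e-04 -9.99999823e-01]
```

View pics/a2.png

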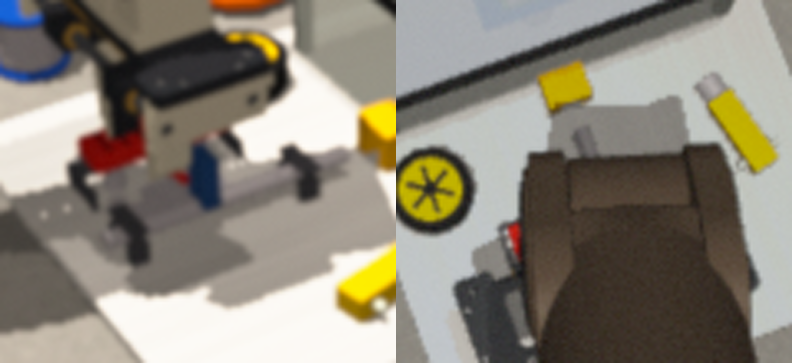

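The near finger stands just behind the blue tab, around (170,170), and the far finger is over the catch, around (115,130). Next I press the catch.

{"method": "servo_tool", "body": {"rows": [0.5, 0, 0, 0.003, 0, 0, 0, 0.5, 0, 0, 0.005, 0, 0, 0, 0.5, 0, 0, 0.007, 0, 0, 0, 0.5, 0, 0, 0.009, 0, 0, 0, 0.5, 0, 0, 0.011, 0, 0, 0, 0.5, 0, 0, 0.0125, 0, 0, 0, 0.5, 0, 0, 0.0128, 0, 0, 0, 0.5, 0, 0, 0.0128, 0, 0, 0, 0.5, 0, 0, 0.0128, 0, 0, 0, 0.5, 0, 0, 0.0128, 0, 0, 0]}}

```text
time: 5.3
position: [0.5161, 0.0293, 0.0375]
orientation: [-0.169, 0.986, 0.0, 0.0]
ft_force: [-0.8, 1.3, 7.3]
opening: 0.0459
```

{"method": "servo_tool", "body": {"rows": [0.5, -0.003, 0, 0, 0, 0, 0, 0.5, -0.006, 0, 0, 0, 0, 0, 0.5, -0.009, 0, 0, 0, 0, 0, 0.5, -0.012, 0, 0, 0, 0, 0, 0.5, -0.015, 0, 0, 0, 0, 0, 0.5, -0.018, 0, 0, 0, 0, 0, 0.5, -0.021, 0, 0, 0, 0, 0, 0.5, -0.023, 0, 0, 0, 0, 0, 0.5, -0.025, 0, 0, 0, 0, 0, 0.5, -0.025, 0, 0, 0, 0, 0]}}

```text
time: 6.55
position: [0.535, 0.0358, 0.0368]
orientation: [-0.169, 0.986, -0.0, -0.004]
ft_force: [-14.5, -5.6, 17.0]
opening: 0.0457
```

```bash
python3 look.py a3
```

```text
6.55 [0.535  0.0358 0.0368] [-14.51  -5.61  16.98] 0.04569723207733197
guard frame mm [-4.27888614 31.32515494 36.81297778]
yaw 19.443807120791305 [-0.00832503 -0.00176363 -0.99996379]
```

View pics/a3.png

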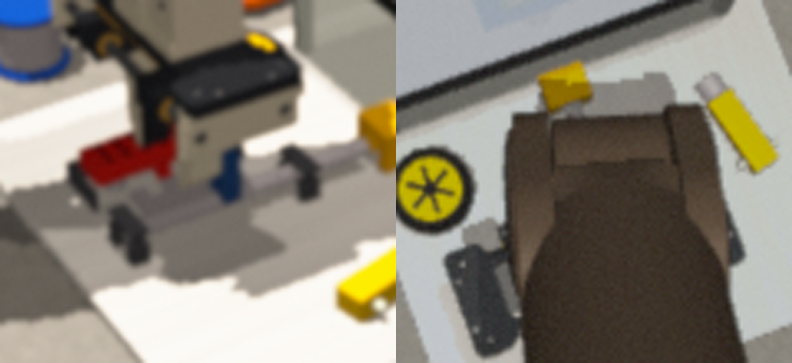

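The tab has moved with the finger to about 11 mm of bolt travel, and the catch is down. The arm is now pushing the catch onto its stop with 17 N, so I'll ease up a little while continuing.

{"method": "servo_tool", "body": {"rows": [0.5, 0, 0, -0.0005, 0, 0, 0, 0.5, -0.002, 0, -0.0008, 0, 0, 0, 0.5, -0.005, 0, -0.0008, 0, 0, 0, 0.5, -0.008, 0, -0.0008, 0, 0, 0, 0.5, -0.011, 0, -0.0008, 0, 0, 0, 0.5, -0.014, 0, -0.0008, 0, 0, 0, 0.5, -0.017, 0, -0.0008, 0, 0, 0, 0.5, -0.019, 0, -0.0008, 0, 0, 0, 0.5, -0.02, 0, -0.0008, 0, 0, 0, 0.5, -0.02, 0, -0.0008, 0, 0, 0]}}

```text
time: 7.9
position: [0.5555, 0.0431, 0.0373]
orientation: [-0.169, 0.986, -0.0, -0.003]
ft_force: [-8.0, -2.9, 6.1]
opening: 0.0461
```

{"method": "servo_tool", "body": {"rows": [0.5, -0.001, 0, 0, 0, 0, 0, 0.5, -0.002, 0, 0, 0, 0, 0, 0.5, -0.003, 0, 0, 0, 0, 0, 0.5, -0.004, 0, 0, 0, 0, 0, 0.5, -0.005, 0, 0, 0, 0, 0, 0.5, -0.006, 0, 0, 0, 0, 0, 0.5, -0.007, 0, 0, 0, 0, 0, 0.5, -0.007, 0, 0, 0, 0, 0, 0.5, -0.007, 0, 0, 0, 0, 0, 0.5, -0.007, 0, 0, 0, 0, 0]}}

```text
time: 9.15
position: [0.5561, 0.0433, 0.037]
orientation: [-0.168, 0.986, -0.0, -0.008]
ft_force: [-28.4, -6.9, 28.2]
opening: 0.046
```

```bash
python3 look.py a4
```

```text
9.15 [0.5561 0.0433 0.037 ] [-28.4   -6.95  28.23] 0.04598291051880416
guard frame mm [18.10554041 31.31880082 37.04726374]
yaw 19.306671311236798 [-0.01614434 -0.00311784 -0.99986481]
```

View pics/a4.png

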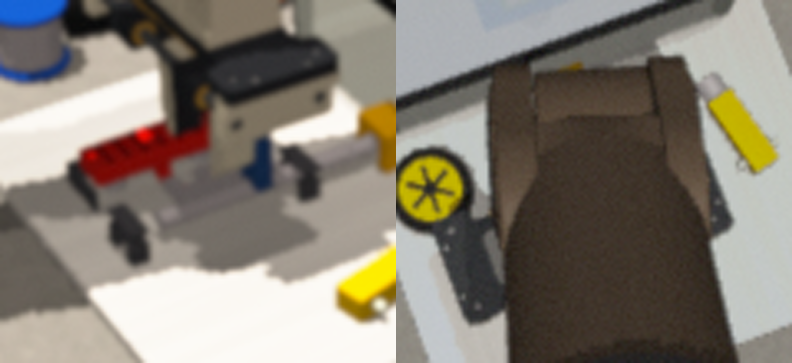

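The bolt is in the keeper and the force has risen sharply. I'll ease the downward push by a millimetre and see whether it still advances, to tell the end stop from friction.

{"method": "servo_tool", "body": {"rows": [0.5, 0, 0, -0.0005, 0, 0, 0, 0.5, 0, 0, -0.001, 0, 0, 0, 0.5, 0, 0, -0.0015, 0, 0, 0, 0.5, 0, 0, -0.0015, 0, 0, 0, 0.5, -0.001, 0, -0.0015, 0, 0, 0, 0.5, -0.002, 0, -0.0015, 0, 0, 0, 0.5, -0.002, 0, -0.0015, 0, 0, 0, 0.5, -0.002, 0, -0.0015, 0, 0, 0, 0.5, -0.002, 0, -0.0015, 0, 0, 0, 0.5, -0.002, 0, -0.0015, 0, 0, 0]}}

```text
time: 10.5
position: [0.5561, 0.0433, 0.0372]
orientation: [-0.167, 0.986, -0.0, -0.01]
ft_force: [-28.7, -9.4, 18.1]
opening: 0.0458
```

```bash
python3 look.py a5
```

```text
10.5 [0.5561 0.0433 0.0372] [-28.73  -9.35  18.06] 0.04578108932951648
guard frame mm [18.13150671 31.31273491 37.2129034 ]
yaw 19.26947926754295 [-0.01987988 -0.00402983 -0.99979425]
```

It does not move under 30 N, so this is the end stop. I'll relieve the push, then lift straight up.

{"method": "servo_tool", "body": {"rows": [0.5, 0.002, 0, 0, 0, 0, 0, 0.5, 0.005, 0, 0, 0, 0, 0, 0.5, 0.008, 0, 0, 0, 0, 0, 0.5, 0.01, 0, 0, 0, 0, 0, 0.5, 0.011, 0, -0.005, 0, 0, 0, 0.5, 0.012, 0, -0.015, 0, 0, 0, 0.5, 0.012, 0, -0.03, 0, 0, 0, 0.5, 0.012, 0, -0.05, 0, 0, 0, 0.5, 0.012, 0, -0.07, 0, 0, 0, 0.5, 0.012, 0, -0.09, 0, 0, 0]}}

```text
time: 11.85
position: [0.5564, 0.0436, 0.1316]
orientation: [-0.169, 0.986, 0.0, 0.001]
ft_force: [0.4, -0.1, -0.8]
opening: 0.0463
```

{"method": "servo_tool", "body": {"rows": [0.5, 0.02, 0, -0.03, 0, 0, 0, 0.5, 0.05, 0.03, -0.06, 0, 0, 0, 0.5, 0.08, 0.06, -0.08, 0, 0, 0, 0.5, 0.11, 0.1, -0.08, 0, 0, 0, 0.5, 0.13, 0.14, -0.08, 0, 0, 0, 0.5, 0.14, 0.18, -0.08, 0, 0, 0, 0.5, 0.15, 0.22, -0.08, 0, 0, 0, 0.5, 0.15, 0.25, -0.08, 0, 0, 0, 0.5, 0.15, 0.26, -0.08, 0, 0, 0, 0.5, 0.15, 0.26, -0.08, 0, 0, 0]}}

```text
time: 13.1
position: [0.3278, 0.2384, 0.2101]
orientation: [-0.17, 0.986, 0.0, 0.0]
ft_force: [-0.3, -0.9, 0.6]
opening: 0.0458
```

```bash
python3 look.py end
python3 - <<'E'
from rig import snapshot
from h import *
t,s=snapshot("top"),snapshot("side")
for c,bx in((t,(325,225,362,278)),(s,(290,245,335,290))):
    p=mask(c,"blue",bx); print(len(p),p.mean(0))
o1,a=ray(t,mask(t,"blue",(325,225,362,278)).mean(0)); P=onz(t,mask(t,"blue",(325,225,362,278)).mean(0),.06)
print(R.from_euler('z',-19.5,degrees=True).apply(P-[.54898,.0079,.06])*1e3)
p=mask(s,"red",(255,240,320,285)); print("red side",len(p),p.mean(0),"before 438 [286.47 259.29]")
E
```

```text
13.1 [0.3278 0.2384 0.2101] [-0.28 -0.87  0.63] 0.04577268537694778
guard frame mm [-131.98986928  291.43602693  210.12966317]
yaw 19.53061068918703 [ 8.37694116e-04  4.35082627e-04 -9.99999554e-01]
42 [345.16666 251.16667]
35 [316.6     262.48572]
[3.57143067e+01 5.82756483e-01 5.55111512e-14]
red side 437 [286.55148 259.254  ] before 438 [286.47 259.29]
```

View pics/end.png

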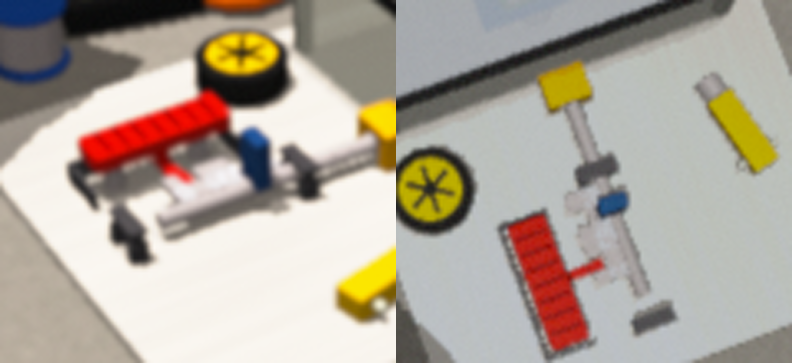

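The bolt reaches the keeper (crop 380,140), the tab has moved 35.7 mm, the catch is back at its original height, and the wheel and gear motor have not moved.

```bash
python3 -c "
from rig import sign_off; print(sign_off())"
```

```text
the job is handed in; nothing more can be done
None
```

The bolt is fully home in the yellow keeper and the catch has sprung back up. I handed the job in at about 13 s of the 32 s allowed.

- **How it was done:** One fingertip pressed the catch nearly to its 9 mm stop, to about 8.2–9 mm. I kept it down while the other fingertip pushed the blue tab forward. At the end the bolt did not move under about 30 N, so I took it to be at its stop. I then eased off the push and lifted straight up.
- **Bolt travel:** The last pictures give 35.7 mm, against a stop at 36 mm. While pushing, the fingertip position gave about 33.6 mm. I put that difference down to the 2 mm camera calibration and the assumed fingertip width.
- **Catch:** In the side view it is back where it was before the press, to within 0.1 pixel.
- **Other things:** The wheel and gear motor look undisturbed in the last pictures. I did not measure the other loose things afterwards, but the arm stayed clear of them. The arm ended clear of everything.
- **Forces:** The fingertips pressed harder than needed near the end, up to about 28 N down and 30 N forward. The highest wrist force I read was about 41 N, against the 120 N limit. The fingertips did the pressing, not the gripper body.
- **Not tested:** I did not push the bolt back to confirm that the lock holds.

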